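# Draw a rolling pin out of a drawer too short to open over it

### The arm

A 6-joint arm with a two-finger parallel gripper is mounted at the origin on a cart in front of the work surface, level with it; the furniture and walls round the work are solid. World frame = base frame: x ahead of the robot, y to its left, z up, the work surface at z = 0. Lengths are in m, angles in rad, forces in N, time in s.
With the tool pointing down it reaches from about 0.375 to 0.975 m from the base axis. Payload 3.8 kg.
Tool frame: the origin (TCP) lies on the centre line of the jaws, within the pads' length; the fingertips stand 14 mm ahead of it and the grasp point (between the pads) lies 5 mm behind it; z points along the fingers, y is the line along which they close (so a half turn about z gives the same grasp; the last joint's range is limited). The gripper opens to 85 mm and grips with 20 to 120 N. Pads are 22 mm wide; open, the fingers measure 114 mm over their backs; the gripper's body (76 mm by 85 mm) begins 54 mm behind the grasp point. The pads swing forward as they close: fully open they stand 13 mm farther back than shut.
Start: joints at [1.144, 0.264, 1.604, -0, 1.274, -0.037], TCP at [0.256, 0.624, 0.245] pointing down, gripper open.
Joint ranges: [-2.63, 2.63], [-0.94, 2.18], [0.31, 2.57], [-1.31, 4.45], [0, 2.66], [-2.55, 2.55]. Speed limits (rad/s): [2.57, 2.57, 3.14, 3.14, 3.14, 3.14].

### API

Orientations are given as a rotation vector (axis times angle).
In Python, from workcell import bot, eyes, spot_in gives the robot as it stands.
- The arm moves only by the tool carry_out, never from a script. Its argument "series" is text: rows parted by semicolons, each of 4 numbers parted by spaces: the shift along the world's x, y, z in m, then the turn about the world's z in degrees. In form: tx ty tz roll; .... A call has 1 to 20 rows; each row shifts and turns the commanded pose from where the row before left it; what a row does not reach is not made up. A row lasts 1/8 s, in which the tool goes at most 62.5 mm and 10.7 degrees, less where a joint would pass 70% of its speed; a pose out of reach is approached as far as the arm can. A call is refused whole if a number of a shift passes 0.0625 or a number of a turn 10.7, either way. A call with a gripper value outside its range is refused whole. "jaw" is the gripper command: -1 is shut, 1 is fully open, values between are in proportion, set as the call begins (left out, the last holds). The fingers move at their own pace and stop on an object; "grip_force" is the grip in N (left out, the last holds). Time passes only in rows, so rows that do not move let the fingers close. It gives the time, the measured TCP pose, the force, the opening and the grip force at its end, in the units of the state.
- bot.read_state(): the state, without advancing time (a new reading comes with each control period).
- eyes.read_camera(name): name is "side" or "top"; returns (picture, depth): 480x640x3 uint8, blue, green, red; 480x640 float32, m along the optical axis (not along the pixel's ray), 0 where there is no reading.
- eyes.get_calibration(name): a dict with "K" (3x3 intrinsics, pixels), "distortion" ([k1, k2, p1, p2, k3] as OpenCV has them; the pictures are not rectified), "position" and "rotation" of the camera in the world. Camera axes: x right, y down, z forward; pixel columns grow to the right and rows downward; lengths in m; the calibration is good to about 2 mm. A picture is of the moment at which its call begins. get_calibration takes no time and is no camera call.
- bot.finish_job(): hands the job in; it is judged then, once.
Trained networks look in the newest picture that a camera, given by its name, has taken for a name from the list of things; names that differ only in an ending like _2 or _b are one class to them, and where a whole thing is asked for, a point or a joint stands for the part that bears it (a point fixed in the world has none). Each returns a list of dicts, best first, with "score" (0 to 1); they miss things now and then, are a little off and sometimes report something else, mostly with a low value. They report only what shows in the picture. A call takes as long as a camera call.
- spot_in(camera, target): "rect" ([centre column, centre row, width, height] in pixels, round what is visible of it).
The state is a dict: "time": time; "q": joint angles; "joint_vel": joint speeds; "joint_torque": joint torques, N m; "tool_pos": TCP position; "tcp_rot": TCP orientation; "wrist_force": force on the tool from outside, world axes, zero at the start; "torque": the same for the moment, N m; "width": opening from 0.0 (shut) to 1.0 (fully open); "grip_force": force on a finger pad.
Only numpy, scipy, OpenCV 4.12 (cv2) and the standard library are available. Lean on these libraries where they do the work, as an engineer would, in place of code of your own. Each camera call takes 0.05 s, during which the arm holds its last target. There are 200 camera calls.

### The job

Pull the drawer of the wooden box on the worktop out as far as it goes; it stops before the rolling pin inside is fully uncovered. Take hold of the pin, tilt its front end up over the drawer's front panel and draw it out diagonally from under the box's top, without jamming it against that top. Finish still gripping the pin in the air, all of it well above the box (10 cm or so), and leave the mug, lemon and onion where they are.

Things in the scene. Friction and masses are not known exactly. Their poses are not given: they have to be found in the camera images.
- drawer_box: fixed wooden drawer box on the worktop, 210 wide, 365 long, 94 high, open at one end face. Origin: on the worktop under the middle of that open face; its x axis points horizontally into the box (the drawer slides out along -x), z up. The box's top panel starts at x = 0 and spans z 86 (underside) to 94 mm.
- hood: the top panel of the drawer box (210 x 365 x 8 mm, fixed to it); origin in the middle of the open end's edge of its underside, 86 mm above the worktop. Near the box stand a tall coffee machine and a tiled wall that juts out to a corner near world x = 0.55, y = -0.10, with a rail of mugs on it: keep the arm clear of them.
- drawer (a joint): how far the drawer is pulled out, m: 0 shut, 0.200 at its stop; it starts 0.108 to 0.132 open, slides with about 2.5 N of friction and stays where it is left
- panel_top (a point): middle of the top edge of the drawer's white front panel, 75 mm above the worktop; the panel is 12 mm thick, 204 wide, with a small brass knob 18 mm proud on its outer face 39 mm below this point. Pinch the panel's edge here from above to pull. Behind it the drawer is 170 mm wide and 338 mm long inside, its floor 14 mm above the worktop, its side walls only 45 mm above the worktop. A fork also lies in it, beside the pin.
- pin_center (a point): centre of the wooden rolling pin, which lies along the drawer on its floor, its axis 31 mm above the worktop; 300 mm long in all, 0.12 to 0.19 kg: a body 34 mm in diameter and 200 mm long with a dark handle 18 mm thick and 50 mm long at each end; centre of mass here. It is round and may roll. Its x axis runs along the pin from the front end to the rear end. With the drawer fully out, 165 to 200 mm of it is uncovered and the rest still under the box's top.
- pin_front (a point): tip of the pin's handle next to the front panel, on its axis
- pin_rear (a point): tip of the pin's other handle, under the box's top, on its axis
- mug: striped blue mug with handle, 85 x 121 x 93 mm, bystander; origin under its centre
- lemon: yellow lemon, 71 x 53 x 51 mm, on the chopping board, bystander; origin under its centre
- onion: red onion, 84 x 81 x 82 mm, on the chopping board, bystander; origin under its centre

How it is judged:
On the way, in this order (a step that is already met when the one before it is completed fails the run):
1. the drawer is pulled out to its stop (value of joint drawer above 0.19 m), for 0.2 s.
2. the pin is tilted: its front end stands above the front panel while its rear end is still under the box's top (height (world z) of pin_front above 0.084 m and x of pin_rear in the frame of drawer_box above 0 m and height (world z) of pin_rear below 0.086 m), for 0.1 s.
At the end, for the whole second after the job is handed in: the fingers still grip the pin (over 1 N), it is still (under 5 cm/s), both its ends are more than 14 cm above the worktop (4.6 cm above the box), it does not touch the box or drawer, and mug, lemon and onion are within 3 cm of where they stood (height (world z) of each of pin_front, pin_rear above 0.14 m and contact force between the fingers and rolling_pin above 1 N and linear speed of rolling_pin below 0.05 m/s and contact force between rolling_pin and drawer_box below 0.1 N and distance of each of mug, lemon, onion from where it was at the start of the episode below 0.03 m); the arm keeps its last pose, push and grip.
It fails at once if the pin is jammed against the box's top (over 25 N) (contact force between rolling_pin and hood above 25 N).
It fails at once if the mug, lemon or onion is displaced by over 3 cm (distance of any of mug, lemon, onion from where it was at the start of the episode above 0.03 m).
It also fails if it takes over 54 s, if anything falls off the work surface, if the arm or the gripper's body presses on something with over 40 N, if the wrist force passes 120 N, or if a joint passes its speed limit or range.

## Working session

There is one attempt and no reset: what is moved stays moved. The work goes in short steps, Python scripts to look and compute and a tool call to move; the robot and the scene stay as the last step left them, time stands still between calls to the robot, and variables do not carry over. Pictures are saved under pics/ and viewed, at most 10 in all, crops included, and the job is handed in when it is done.

Besides the shell and the picture viewer there is one more tool, called after "Request:" as a command line: name --argument value ..., lists and objects as JSON in quotes. carry_out: Moves the arm, as the interface text tells. Its arguments: {"type":"object","properties":{"series":{"type":"string"},"jaw":{"type":"number"},"grip_force":{"type":"number"}},"required":["series"]}

```bash
mkdir -p pics; ls; cat > h.py <<'E'
import numpy as np, cv2
from workcell import bot, eyes, spot_in
def ray(cam,uv):
    c=eyes.get_calibration(cam);K=np.array(c["K"]);d=np.array(c["distortion"])
    n=cv2.undistortPoints(np.array(uv,float).reshape(-1,1,2),K,d).reshape(-1,2)
    return np.c_[n,np.ones(len(n))]@np.array(c["rotation"]).T, np.array(c["position"])
def at_z(cam,uv,z):
    r,p=ray(cam,uv); return p+r*((z-p[2])/r[:,2])[:,None]
def at_d(cam,uv,D):
    r,p=ray(cam,uv); return np.array([p+ri*D[int(v),int(u)] for ri,(u,v) in zip(r,uv)])
def cloud(cam,D):
    v,u=np.mgrid[0:480,0:640]; r,p=ray(cam,np.c_[u.ravel(),v.ravel()])
    return (p+r*D.reshape(-1,1)).reshape(480,640,3)
E
python3 - <<'E'
from h import *
np.set_printoptions(precision=3,suppress=True)
for c in("top","side"):
    im,D=eyes.read_camera(c); cv2.imwrite(f"pics/{c}0.png",im); np.save(f"{c}0.npy",D)
    k=eyes.get_calibration(c); print(c,np.array(k["position"]),np.array(k["rotation"])[:,2])
    for t in("drawer_box","panel_top","pin_center","mug","lemon","onion"):
        print(t,[(np.round(x["rect"]),round(x["score"],2)) for x in spot_in(c,t)[:2]])
s=bot.read_state();print(s)
E
```

```text
picsTraceback (most recent call last):
  File "<stdin>", line 5, in <module>
IndexError: too many indices for array: array is 1-dimensional, but 2 were indexed
```

```bash
sed -i 's/np.array(c\["rotation"\]).T/cv2.Rodrigues(np.array(c["rotation"],float))[0].T/' h.py
python3 - <<'E'
from h import *
np.set_printoptions(precision=3,suppress=True)
print(eyes.get_calibration("top")); 
for c in("top","side"):
    im,D=eyes.read_camera(c); cv2.imwrite(f"pics/{c}0.png",im); np.save(f"{c}0.npy",D)
    k=eyes.get_calibration(c); print(c,k["position"],k["rotation"])
    for t in("drawer_box","panel_top","pin_center","mug","lemon","onion"):
        print(t,[(np.round(x["rect"]),round(x["score"],2)) for x in spot_in(c,t)[:2]])
s=bot.read_state();print(s)
E
```

```text
{'K': array([[479.365,   0.   , 320.404],
       [  0.   , 479.365, 241.1  ],
       [  0.   ,   0.   ,   1.   ]]), 'distortion': array([-0.04,  0.  ,  0.  ,  0.  ,  0.  ]), 'position': array([ 0.024, -0.104,  1.574]), 'rotation': array([-2.309,  1.659, -0.28 ])}
top [ 0.024 -0.104  1.574] [-2.309  1.659 -0.28 ]
drawer_box [(array([206., 233., 159., 102.]), 0.59)]
panel_top [(array([255., 256.,  62.,  61.]), 0.69), (array([248., 252.,  34.,  18.]), 0.38)]
pin_center [(array([257., 251.,  65.,  64.]), 0.61), (array([248., 252.,  35.,  18.]), 0.48)]
mug []
lemon [(array([455., 298.,  20.,  14.]), 0.7)]
onion [(array([453., 262.,  24.,  26.]), 0.83)]
side [ 0.16  -0.526  1.078] [-2.479  0.591 -0.205]
drawer_box [(array([253., 152., 132., 152.]), 0.93), (array([426., 401.,  35.,  32.]), 0.63)]
panel_top [(array([278., 193.,  92.,  75.]), 0.79)]
pin_center [(array([266., 183.,  30.,  39.]), 0.61)]
mug [(array([354., 329.,  52.,  44.]), 0.58)]
lemon []
onion [(array([457., 362.,  40.,  39.]), 0.86)]
{'time': 0.75, 'q': array([ 1.144,  0.264,  1.604,  0.   ,  1.274, -0.037]), 'joint_vel': array([ 0.001, -0.   , -0.001, -0.001, -0.001, -0.002]), 'joint_torque': array([ -0.   , -51.492, -36.766,  -0.   ,   0.001,  -0.   ]), 'tool_pos': array([0.256, 0.624, 0.245]), 'tcp_rot': array([0.608, 3.082, 0.   ]), 'wrist_force': array([-0.156, -0.365,  0.304]), 'torque': array([ 0.02 , -0.009, -0.023]), 'grip_force': 0.0, 'width': 0.9983901436157812}
```

View pics/top0.png

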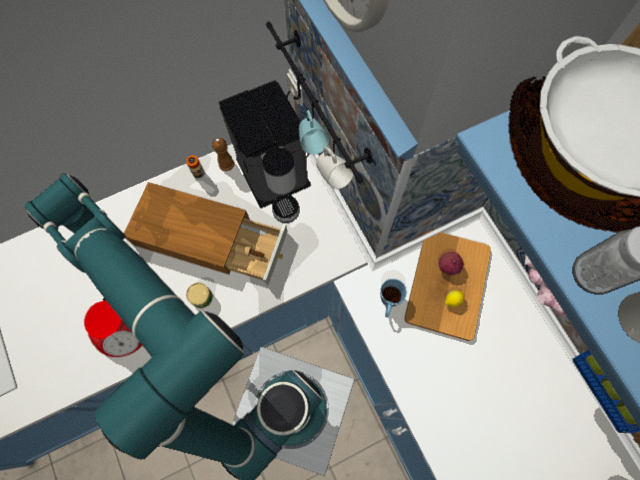

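View pics/side0.png

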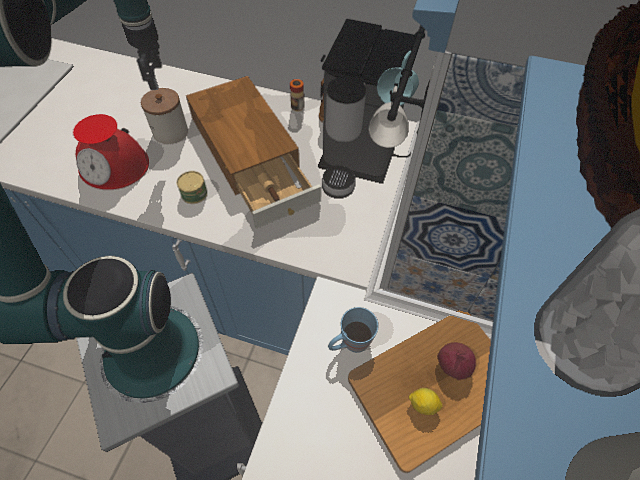

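```bash
python3 - <<'E'
from h import *
np.set_printoptions(precision=3,suppress=True)
C={}
for c in("top","side"):
    im=cv2.imread(f"pics/{c}0.png");P=cloud(c,np.load(f"{c}0.npy")); C[c]=P
    x0,y0,x1,y1=(120,175,300,290) if c=="top" else (185,75,330,235)
    m=np.zeros((480,640),bool);m[y0:y1,x0:x1]=1
    h=m&(abs(P[...,2]-.094)<.006)
    n,l,st,ce=cv2.connectedComponentsWithStats(h.astype(np.uint8)); k=1+st[1:,4].argmax()
    p=P[l==k]; r=cv2.minAreaRect(p[:,:2].astype(np.float32)); print(c,st[k],r,p[:,2].mean()); print(cv2.boxPoints(r))
    # panel top
    h=m&(abs(P[...,2]-.075)<.005); print("n75",h.sum())
    cr=im[y0:y1,x0:x1]; cv2.imwrite(f"pics/{c}c.png",cv2.resize(cr,None,fx=4 if c=="top" else 3.7,fy=4 if c=="top" else 3.7,interpolation=cv2.INTER_CUBIC))
E
```

```text
top [ 123  182  124   86 5784] ((0.44124317169189453, 0.5320305824279785), (0.21349801123142242, 0.3686310052871704), 1.3382246494293213) 0.09465137181116642
[[0.33  0.714]
 [0.339 0.345]
 [0.552 0.35 ]
 [0.544 0.719]]
n75 296
side [ 186   76  113   99 6151] ((0.4390248656272888, 0.5297496318817139), (0.2147197425365448, 0.37493979930877686), 1.307116985321045) 0.09392008009054542
[[0.327 0.715]
 [0.336 0.34 ]
 [0.551 0.345]
 [0.542 0.72 ]]
n75 511
```

View pics/topc.png

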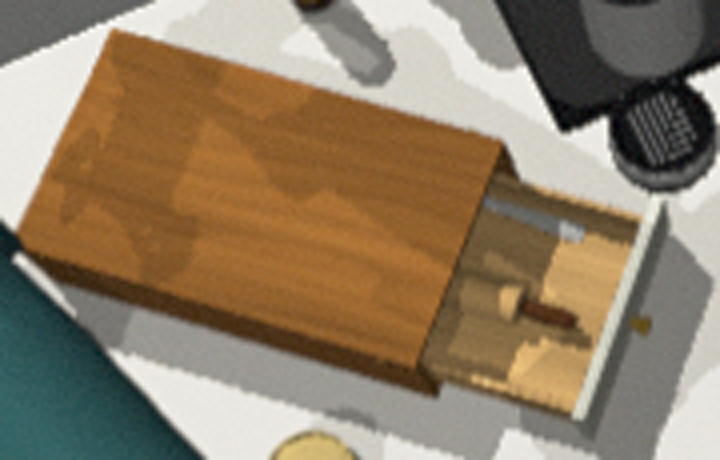

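View pics/sidec.png

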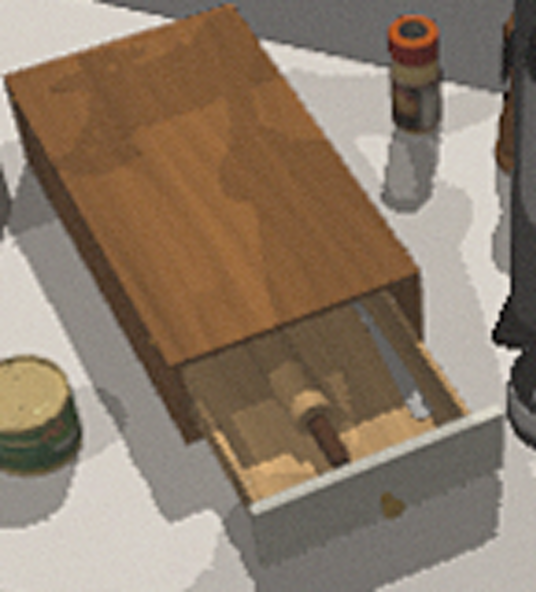

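```bash
python3 - <<'E'
from h import *
np.set_printoptions(precision=4,suppress=True)
t=lambda L:[(x/4+120,y/4+175) for x,y in L]; s=lambda L:[(x/3.7+185,y/3.7+75) for x,y in L]
print("panel T",at_z("top",t([(660,203),(583,417)]),.075)[:,:2]); print("panel S",at_z("side",s([(500,412),(256,512)]),.075)[:,:2])
print("pin tip,shoulder T",at_z("top",t([(576,322),(520,303)]),.031)[:,:2]); print("S",at_z("side",s([(341,461),(308,410)]),.031)[:,:2])
P=cloud("top",np.load("top0.npy"));u,v=252,251
m=np.zeros((480,640),bool);m[175:290,225:300]=1
for c in("top","side"):
    P=cloud(c,np.load(c+"0.npy")).reshape(-1,3)
    k=(abs(P[:,2]-.075)<.006)&(P[:,1]<.26)&(P[:,1]>.15)&(P[:,0]>.3)&(P[:,0]<.58); q=P[k]
    r=cv2.minAreaRect(q[:,:2].astype(np.float32));print(c,k.sum(),r)
    k=(P[:,2]>.036)&(P[:,2]<.055)&(P[:,1]<.34)&(P[:,1]>.24)&(P[:,0]>.37)&(P[:,0]<.52);q=P[k];print(k.sum(),np.median(q,0),q.min(0),q.max(0))
E
```

```text
panel T [[0.5452 0.2112]
 [0.3505 0.2063]]
panel S [[0.5463 0.2095]
 [0.3492 0.2046]]
pin tip,shoulder T [[0.436  0.2507]
 [0.4367 0.3021]]
S [[0.4334 0.2525]
 [0.431  0.3096]]
top 202 ((0.44799160957336426, 0.21334435045719147), (0.20139476656913757, 0.013958531431853771), 1.1869250535964966)
158 [0.4314 0.3099 0.0439] [0.4154 0.2516 0.0362] [0.4478 0.3395 0.0548]
side 324 ((0.4473704397678375, 0.21040989458560944), (0.20352981984615326, 0.015862124040722847), 1.6180903911590576)
192 [0.43   0.3066 0.0421] [0.4138 0.2483 0.036 ] [0.4456 0.3397 0.0518]
```

Request:
carry_out --series "0.019 -0.041 0 2.4;0.019 -0.041 0 2.4;0.019 -0.041 0 2.4;0.019 -0.041 0 2.4;0.019 -0.041 0 2.4;0.019 -0.041 0 2.4;0.019 -0.041 0 2.4;0.019 -0.041 0 2.4;0.019 -0.041 0 2.4;0.020 -0.044 0 2.2;0 0 -0.03 0;0 0 -0.03 0;0 0 0 0;0 0 0 0" --jaw -0.1

```text
time: 2.5
tool_pos: [0.4481, 0.2117, 0.1864]
tcp_rot: [-0.041, 3.14, 0.001]
wrist_force: [0.1, 1.0, 0.1]
width: 0.45
grip_force: 0.0
```

Request:
carry_out --series "0 0 -0.045 0;0 0 -0.045 0;0 0 -0.02 0;0 0 -0.017 0;0 0 0 0;0 0 0 0"

```text
time: 3.25
tool_pos: [0.4487, 0.212, 0.0597]
tcp_rot: [-0.04, 3.139, 0.001]
wrist_force: [0.1, 0.1, 0.2]
width: 0.452
grip_force: 0.0
```

Request:
carry_out --series "0 0 0 0;0 0 0 0;0 0 0 0;0 0 0 0;0 0 0 0" --jaw -1 --grip_force 50

```text
time: 3.88
tool_pos: [0.4486, 0.2121, 0.0598]
tcp_rot: [-0.04, 3.139, 0.002]
wrist_force: [-1.2, 1.5, 7.3]
width: 0.132
grip_force: 50.0
```

Request:
carry_out --series "0 -0.008 0 0;0 -0.01 0 0;0.001 -0.01 0 0;0 -0.01 0 0;0 -0.01 0 0;0.001 -0.01 0 0;0 -0.005 0 0;0 0 0 0;0 0 0 0"

```text
time: 5.0
tool_pos: [0.4502, 0.1479, 0.0597]
tcp_rot: [-0.04, 3.14, -0.001]
wrist_force: [-2.7, -1.9, 9.2]
width: 0.127
grip_force: 50.7
```

Request:
carry_out --series "0 -0.004 0 0;0 -0.004 0 0;0 -0.004 0 0;0 -0.003 0 0;0 0 0 0"

```text
time: 5.62
tool_pos: [0.4503, 0.1439, 0.0598]
tcp_rot: [-0.03, 3.138, 0.031]
wrist_force: [-3.7, 49.5, -1.0]
width: 0.131
grip_force: 55.5
```

Request:
carry_out --series "0 0.005 0 0;0 0.005 0 0;0 0 0 0"

```text
time: 6.0
tool_pos: [0.4503, 0.1444, 0.0598]
tcp_rot: [-0.041, 3.14, 0.002]
wrist_force: [-2.5, 2.5, 9.6]
width: 0.131
grip_force: 51.5
```

Request:
carry_out --series "0 0 0 0;0 0 0 0;0 0 0 0;0 0 0.04 0;0 0 0.05 0;0 0 0.05 0;0 0 0 0" --jaw -0.1

```text
time: 6.88
tool_pos: [0.4529, 0.144, 0.2033]
tcp_rot: [-0.04, 3.132, 0.003]
wrist_force: [-0.1, 0.9, -0.2]
width: 0.451
grip_force: 0.0
```

Request:
carry_out --series "-0.02 0 0.03 -10;-0.04 0 0.02 -10;-0.04 0.03 0 -10;0 0.05 0 -10;0 0.05 0 -10;0 0.02 0 -10;0 0 0 -10;0 0 0 -10;0 0 0 -10;0 0 0 0;0 0 0 0" --jaw 0.45

```text
time: 8.25
tool_pos: [0.3499, 0.2906, 0.2475]
tcp_rot: [-2.179, -2.263, 0.002]
wrist_force: [-0.6, -0.4, 0.8]
width: 0.724
grip_force: 0.0
```

```bash
python3 - <<'E'
from h import *
for c in("top","side"):
    im,D=eyes.read_camera(c); np.save(f"{c}1.npy",D); cv2.imwrite(f"pics/{c}1.png",im)
    x0,y0,x1,y1=(190,195,320,300) if c=="top" else (215,110,345,260)
    globals()[c]=cv2.resize(im[y0:y1,x0:x1],(390,315) if c=="top" else (390,450),interpolation=cv2.INTER_CUBIC)
v=np.zeros((450,780,3),np.uint8);v[:315,:390]=top;v[:,390:]=side;cv2.imwrite("pics/both1.png",v)
print(bot.read_state()["tool_pos"])
E
```

```text
[0.35003592 0.29072764 0.24790102]
```

View pics/both1.png

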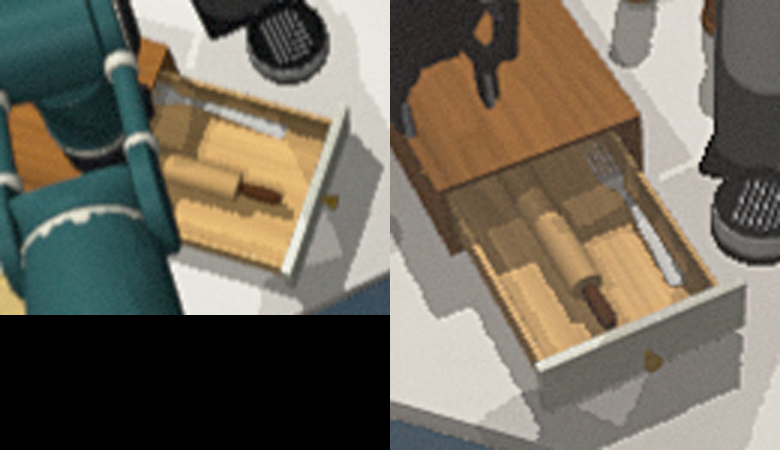

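The drawer is fully out. The pin's tip is at (612,325) in the side half and (282,198) in the top half. Its shoulder is near (589,284) and (240,185).

```bash
python3 - <<'E'
from h import *
np.set_printoptions(precision=4,suppress=True)
t=lambda L:[(x/3+190,y/3+195) for x,y in L]; s=lambda L:[((x-390)/3+215,y/3+110) for x,y in L]
print(at_z("top",t([(282,198),(241,186),(170,166)]),.031)[:,:2]); print(at_z("side",s([(612,325),(589,284),(538,197)]),.031)[:,:2])
print("hood edge",at_z("side",s([(442,192),(640,118)]),.094)[:,:2],"panel",at_z("side",s([(537,367),(745,287)]),.075)[:,:2])
for c in("top","side"):
    P=cloud(c,np.load(c+"1.npy")).reshape(-1,3)
    for a in(.235,.255,.275,.295,.315):
        k=(P[:,2]>.036)&(P[:,2]<.06)&(abs(P[:,1]-a)<.01)&(P[:,0]>.39)&(P[:,0]<.49);q=P[k];print(c,a,k.sum(),q[:,0].min() if k.any() else 0,q[:,0].max() if k.any() else 0, q[:,2].max() if k.any() else 0)
E
```

```text
[[0.4393 0.1796]
 [0.4379 0.2284]
 [0.4345 0.3134]]
[[0.4359 0.1789]
 [0.4365 0.231 ]
 [0.436  0.3497]]
hood edge [[0.3435 0.3412]
 [0.5452 0.3452]] panel [[0.3486 0.1376]
 [0.5477 0.1344]]
top 0.235 46 0.41827098033973187 0.4493540955095326 0.05453850735915644
top 0.255 56 0.41637084983955713 0.4505432889281537 0.05466006062366313
top 0.275 55 0.4168678496859099 0.44847281072445755 0.05370105104903122
top 0.295 56 0.41502461728203155 0.44859808056445816 0.05559648112414739
top 0.315 41 0.4167026113115095 0.44761989407193986 0.052775944303173006
side 0.235 70 0.41572848350232905 0.4483012165287962 0.05035582188604315
side 0.255 66 0.4159977991099675 0.4473291255679951 0.05127997418346353
side 0.275 64 0.415260438846657 0.4471590956839393 0.05176447373823967
side 0.295 61 0.4145668807217327 0.445148674734572 0.050264344619839196
side 0.315 61 0.41370132834792145 0.44572990083519726 0.05188492829061819
```

Request:
carry_out --series "0.042 -0.02 0 0;0.042 -0.019 0 0;0 0 -0.05 0;0 0 -0.05 0;0 0 -0.05 0;0 0 -0.03 0;0 0 -0.018 0;0 0 0 0;0 0 0 0"

```text
time: 9.48
tool_pos: [0.4354, 0.2526, 0.0517]
tcp_rot: [2.181, 2.26, 0.004]
wrist_force: [0.0, -0.2, 0.3]
width: 0.726
grip_force: 0.0
```

Request:
carry_out --series "0 0 -0.009 0;0 0 -0.008 0;0 0 0 0"

```text
time: 9.85
tool_pos: [0.4335, 0.2516, 0.0326]
tcp_rot: [-2.182, -2.26, 0.002]
wrist_force: [-0.7, -0.6, 0.4]
width: 0.723
grip_force: 0.0
```

Request:
carry_out --series "0 0 0 0;0 0 0 0;0 0 0 0;0 0 0 0;0 0 0 0" --jaw -1 --grip_force 25

```text
time: 10.48
tool_pos: [0.4343, 0.252, 0.0336]
tcp_rot: [2.182, 2.26, 0.0]
wrist_force: [-0.9, -1.0, 2.3]
width: 0.386
grip_force: 25.7
```

Request:
carry_out --series "0 0 0.006 0;0 0 0.006 0;0 0 0.006 0;0 0 0.006 0;0 0 0 0;0 0 0 0"

```text
time: 11.22
tool_pos: [0.4341, 0.2519, 0.0573]
tcp_rot: [2.182, 2.26, -0.0]
wrist_force: [-0.5, -0.0, -1.7]
width: 0.386
grip_force: 25.3
```

```bash
cat > look.py <<'E'
import sys
from h import *
n=sys.argv[1]
im,D=eyes.read_camera("side");np.save(f"s{n}.npy",D)
cv2.imwrite(f"pics/s{n}.png",cv2.resize(im[110:270,200:360],None,fx=3.6,fy=3.6,interpolation=cv2.INTER_CUBIC))
for c in("side","top"):
    if c=="top": D=eyes.read_camera("top")[1]
    P=cloud(c,D).reshape(-1,3)
    for a in np.arange(.02,.34,.02):
        q=P[(P[:,2]>.035)&(P[:,2]<.3)&(abs(P[:,1]-a)<.01)&(abs(P[:,0]-.435)<.012)]
        if len(q)>3: print(c,round(a,2),len(q),np.round(np.percentile(q[:,2],[10,50,90]),3))
E
python3 look.py 2
```

```text
side 0.12 10 [0.038 0.041 0.044]
side 0.14 100 [0.041 0.064 0.076]
side 0.18 33 [0.055 0.06  0.065]
side 0.2 64 [0.059 0.064 0.248]
side 0.22 377 [0.063 0.224 0.286]
side 0.24 103 [0.065 0.073 0.139]
side 0.26 36 [0.066 0.069 0.073]
side 0.28 6 [0.064 0.066 0.068]
top 0.12 4 [0.041 0.044 0.047]
top 0.14 40 [0.048 0.073 0.078]
top 0.18 14 [0.06  0.062 0.063]
top 0.2 31 [0.056 0.062 0.067]
top 0.22 9 [0.058 0.063 0.067]
```

View pics/s2.png

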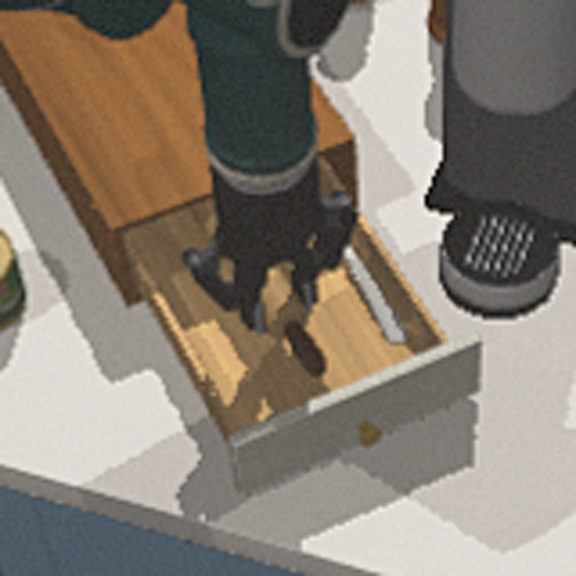

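Request:
carry_out --series "0 0 0.006 0;0 0 0.006 0;0 0 0.002 0;0 0 0.002 0;0 0 0.002 0;0 0 0 0" --grip_force 20

```text
time: 12.08
tool_pos: [0.434, 0.2518, 0.0752]
tcp_rot: [-2.182, -2.26, 0.001]
wrist_force: [0.6, 0.0, -1.5]
width: 0.387
grip_force: 25.2
```

Request:
carry_out --series "0 0 0.002 0;0 0 0.002 0;0 0 0 0"

```text
time: 12.45
tool_pos: [0.434, 0.2518, 0.0793]
tcp_rot: [-2.182, -2.26, 0.001]
wrist_force: [0.3, -1.5, -3.1]
width: 0.387
grip_force: 25.1
```

Request:
carry_out --series "0 0 0.002 0;0 0 0.002 0;0 0 0.002 0;0 0 0 0"

```text
time: 12.95
tool_pos: [0.4343, 0.2521, 0.0856]
tcp_rot: [2.182, 2.26, 0.001]
wrist_force: [0.3, -1.1, -1.6]
width: 0.389
grip_force: 25.1
```

Request:
carry_out --series "0 0 0.002 0;0 0 0.002 0;0 0 0.002 0;0 0 0 0"

```text
time: 13.45
tool_pos: [0.4343, 0.252, 0.0915]
tcp_rot: [2.182, 2.26, 0.001]
wrist_force: [-0.3, 0.8, -2.6]
width: 0.387
grip_force: 25.0
```

```bash
python3 look.py 3
```

```text
side 0.12 8 [0.038 0.039 0.043]
side 0.14 101 [0.041 0.063 0.076]
side 0.18 30 [0.099 0.106 0.109]
side 0.2 51 [0.101 0.106 0.254]
side 0.22 315 [0.1   0.245 0.29 ]
side 0.24 104 [0.101 0.108 0.173]
side 0.26 31 [0.098 0.101 0.105]
side 0.28 10 [0.093 0.098 0.099]
top 0.12 5 [0.038 0.04  0.048]
top 0.14 39 [0.048 0.075 0.079]
top 0.18 16 [0.103 0.109 0.113]
top 0.2 32 [0.101 0.105 0.111]
top 0.22 8 [0.096 0.103 0.108]
```

Request:
carry_out --series "0 0 0.002 0;0 0 0.002 0;0 0 0 0;0 0 0 0"

```text
time: 14.05
tool_pos: [0.4342, 0.2519, 0.0953]
tcp_rot: [2.182, 2.26, 0.0]
wrist_force: [-0.1, -0.7, -2.2]
width: 0.391
grip_force: 25.0
```

Request:
carry_out --series "0 -0.008 0.001 0;0 -0.01 0.002 0;0 -0.01 0.002 0;0 -0.01 0.002 0;0 0 0 0"

```text
time: 14.68
tool_pos: [0.4343, 0.2131, 0.1026]
tcp_rot: [2.184, 2.258, 0.001]
wrist_force: [0.7, 0.2, -1.0]
width: 0.387
grip_force: 25.1
```

```bash
python3 look.py 4
```

```text
side 0.12 8 [0.037 0.04  0.042]
side 0.14 138 [0.043 0.071 0.119]
side 0.16 40 [0.113 0.118 0.122]
side 0.18 291 [0.113 0.251 0.292]
side 0.2 115 [0.113 0.121 0.185]
side 0.22 33 [0.11  0.113 0.116]
side 0.24 8 [0.103 0.107 0.11 ]
side 0.32 13 [0.087 0.09  0.093]
top 0.14 51 [0.055 0.075 0.121]
top 0.16 35 [0.113 0.118 0.122]
top 0.18 10 [0.115 0.116 0.124]
```

View pics/s4.png

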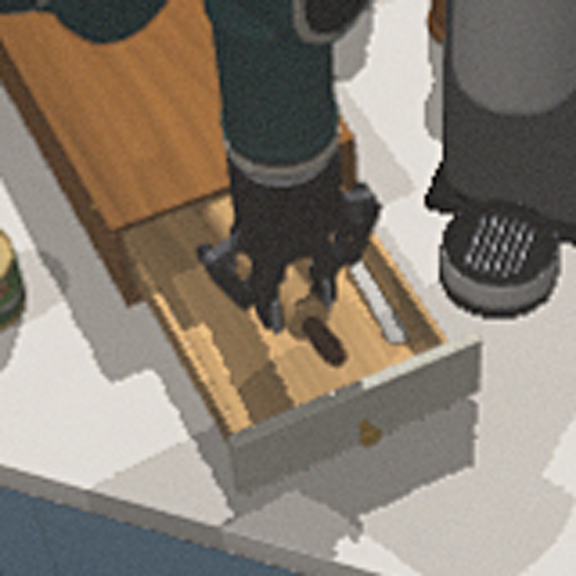

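The front handle is above the panel (tip near (328,350)), and the pin slopes down under the hood with room to spare. I'll keep drawing it out.

Request:
carry_out --series "0 -0.012 0.002 0;0 -0.015 0.003 0;0 -0.015 0.003 0;0 -0.015 0.003 0;0 -0.015 0.003 0;0 -0.015 0.003 0;0 -0.015 0.003 0;0 -0.015 0.003 0;0 -0.01 0.002 0;0 0 0 0;0 0 0 0" --grip_force 40

```text
time: 16.15
tool_pos: [0.4341, 0.0871, 0.1272]
tcp_rot: [-2.182, -2.259, -0.0]
wrist_force: [0.2, -1.2, -1.8]
width: 0.381
grip_force: 43.3
```

```bash
python3 look.py 5
```

```text
side 0.02 54 [0.136 0.143 0.146]
side 0.04 167 [0.14  0.259 0.284]
side 0.06 134 [0.13  0.142 0.289]
side 0.08 84 [0.137 0.142 0.199]
side 0.1 20 [0.132 0.137 0.139]
side 0.18 16 [0.116 0.119 0.121]
side 0.2 28 [0.112 0.114 0.116]
side 0.22 35 [0.106 0.109 0.112]
side 0.24 31 [0.1   0.104 0.107]
side 0.26 12 [0.097 0.101 0.103]
side 0.28 19 [0.085 0.086 0.09 ]
side 0.3 10 [0.079 0.085 0.087]
top 0.02 21 [0.14  0.145 0.15 ]
top 0.04 34 [0.135 0.142 0.148]
top 0.06 9 [0.134 0.137 0.141]
top 0.24 23 [0.103 0.107 0.11 ]
top 0.26 26 [0.093 0.1   0.107]
top 0.28 21 [0.085 0.089 0.093]
top 0.3 14 [0.082 0.085 0.088]
```

View pics/s5.png

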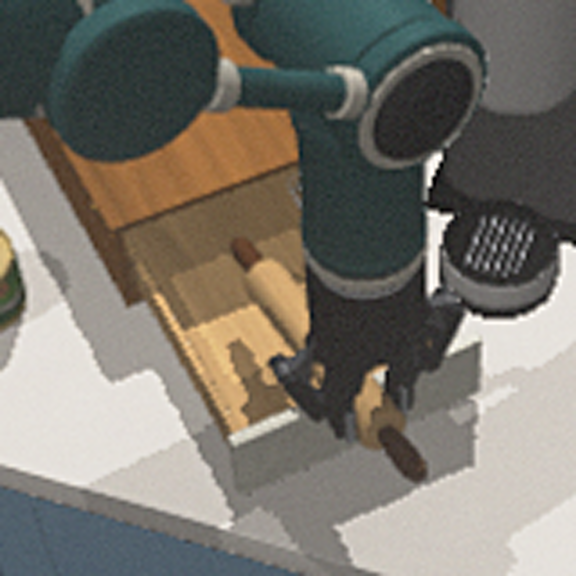

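The pin is completely out from under the hood, with its rear tip at (240,245). Next I'll lift straight up.

Request:
carry_out --series "0 0 0.01 0;0 0 0.015 0;0 0 0.02 0;0 0 0.02 0;0 0 0.02 0;0 0 0.02 0;0 0 0.02 0;0 0 0.015 0;0 0 0.01 0;0 0 0 0;0 0 0 0;0 0 0 0"

```text
time: 17.75
tool_pos: [0.4336, 0.0868, 0.2763]
tcp_rot: [-2.182, -2.259, 0.002]
wrist_force: [-0.0, 0.5, -1.2]
width: 0.384
grip_force: 43.4
```

```bash
python3 look.py 6
```

```text
side 0.02 63 [0.287 0.292 0.295]
side 0.04 53 [0.285 0.289 0.293]
side 0.06 102 [0.273 0.286 0.292]
side 0.08 57 [0.286 0.289 0.293]
side 0.1 29 [0.282 0.286 0.289]
side 0.12 12 [0.037 0.041 0.044]
side 0.14 105 [0.04  0.063 0.076]
side 0.18 10 [0.265 0.267 0.268]
side 0.2 28 [0.26  0.262 0.266]
side 0.22 37 [0.255 0.258 0.261]
side 0.24 28 [0.251 0.254 0.256]
side 0.26 15 [0.243 0.25  0.253]
side 0.28 14 [0.233 0.236 0.239]
side 0.3 10 [0.23  0.232 0.234]
top 0.02 33 [0.289 0.293 0.297]
top 0.04 41 [0.286 0.292 0.297]
top 0.12 32 [0.279 0.282 0.285]
top 0.14 47 [0.275 0.278 0.282]
top 0.16 43 [0.27  0.273 0.276]
top 0.18 46 [0.263 0.27  0.273]
top 0.2 6 [0.262 0.265 0.268]
top 0.22 9 [0.255 0.26  0.262]
top 0.24 39 [0.25  0.255 0.258]
top 0.26 26 [0.24  0.25  0.255]
top 0.28 24 [0.234 0.238 0.242]
top 0.3 18 [0.231 0.234 0.237]
```

View pics/s6.png

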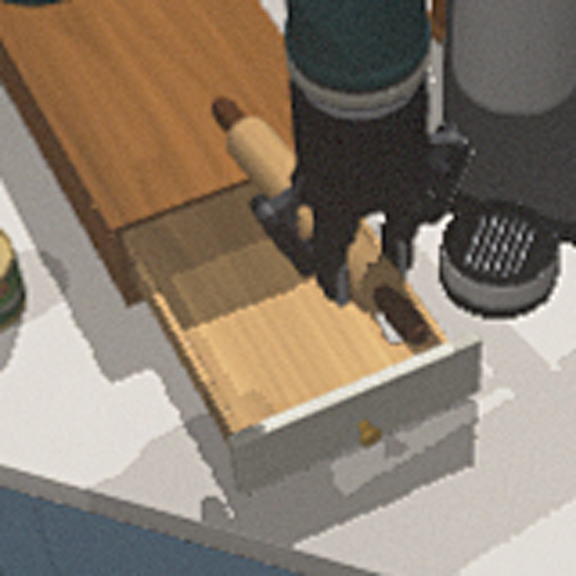

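The pin is held in the air, with its lowest end at about z = 0.22.

```bash
python3 -c "
from workcell import bot
print(bot.finish_job())"
```

```text
the job is handed in; nothing more can be done
None
```

The job is handed in: I pulled the drawer to its stop, tilted the pin over the front panel and drew it out. The arm still grips it with its lower end about 22 cm above the worktop (13 cm above the box), and the mug, lemon and onion were never approached; no verdict was returned.

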